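# Load the paint carrier and hold the paint locker's key turned

### The arm

A 6-joint arm with a two-finger parallel gripper is mounted at the origin on a cart in front of the work surface, level with it; the furniture and walls round the work are solid. World frame = base frame: x ahead of the robot, y to its left, z up, the work surface at z = 0. Lengths are in mm, angles in degrees, forces in N, time in s.
With the tool pointing down it reaches from about 325 to 875 mm from the base axis. Payload 4.4 kg.
Tool frame: the origin (TCP) lies midway between the tips of the shut fingers; the grasp point (between the pads) lies 19 mm behind it (grip_point_offset is the distance from the TCP to the grasp point, in mm); z points along the fingers, y is the line along which they close (so a half turn about z gives the same grasp; the last joint's range is limited). The gripper opens to 85 mm and grips with 20 to 120 N. Pads are 22 mm wide; open, the fingers measure 114 mm over their backs; the gripper's body (76 mm by 85 mm) begins 54 mm behind the grasp point. The pads swing forward as they close: fully open they stand 13 mm farther back than shut.
Start: joints at [-72.68, 11.837, 88.321, -0, 79.842, -8.623], TCP at [251.542, -517.063, 231.282] pointing down, gripper open.
Joint ranges: [-156.59, 156.59], [-49.26, 127.26], [12.9, 141.05], [-63.56, 243.56], [4.71, 150.69], [-161.64, 161.64]. Speed limits (degrees/s): [159.86, 159.86, 180, 180, 180, 180].

### API

Orientations are given as a 3x3 rotation matrix whose columns are the frame's x, y, z axes.
In Python, from bench import * gives the robot as it stands.
- The arm moves only by the shell command python3 -m pendant 'ROWS' [FORCE]. ROWS is JSON, a list of rows, each a list of 3 entries, a list of its own where there are three numbers: the shift along the tool's x, y, z each as a share of 0.025 m, from -1 to 1, then the turn, a rotation vector about the tool's x, y, z each as a share of 6 degrees, from -1 to 1, then the gripper's target within -1 to 1 (fully open at 1, half-way at 0, shut at -1). In form: [[[dx, dy, dz], [ax, ay, az], grip], ...]. A call has exactly 10 rows; each row shifts and turns the commanded pose from where the row before left it, along the tool's axes as they then stand; what a row does not reach is not made up. A row lasts 1/12 s, in which the tool goes at most 41.7 mm and 7.16 degrees, less where a joint would pass 70% of its speed; a pose out of reach is approached as far as the arm can. A call with a number of a shift or a turn outside -1 to 1 is refused whole. A call with a gripper value outside its range is refused whole. The fingers move at their own pace and stop on an object; FORCE is the grip in N (left out, the last holds). Time passes only in rows, so rows that do not move let the fingers close, or fill a call up. It gives the time, the measured TCP pose, the force, the opening and the grip force at its end, in the units of the state.
- get_obs(): the state, without advancing time (a new reading comes with each control period).
- grab_frame(name): name is "side" or "top" or "wrist"; returns a dict with "image" (480x640x3 uint8, red, green, blue), "mtx" (3x3 intrinsics, pixels), "view" (4x4, takes a point from world to camera coordinates). Camera axes: x right, y down, z forward; pixel columns grow to the right and rows downward; lengths in mm; the calibration is good to about 2 mm. A picture is of the moment at which its call begins. There is no depth.
- hand_in(): hands the job in; it is judged then, once.
The state is a dict: "time_s": time; "joint_positions": joint angles; "joint_velocities": joint speeds; "joint_torque": joint torques, N m; "position": TCP position; "tcp_rot": TCP orientation; "contact_force": force on the tool from outside, world axes, zero at the start; "torque": the same for the moment, N m; "width": finger opening in mm; "finger_force": force on a finger pad.
Only numpy, scipy, OpenCV 4.12 (cv2) and the standard library are available. Lean on these libraries where they do the work, as an engineer would, in place of code of your own. Each camera call takes 0.05 s, during which the arm holds its last target. There are 200 camera calls.

### The job

Make the aluminium carrier tray up to three jars: one jar already stands in it, so stand two more of the jars from the desk in it, upright, and leave the last one standing on the desk. Then take the red-headed key from its wooden block, push it fully home into the lock on the yellow locker without forcing it (the pins are sticky: back off and rock it a little if it sticks) and turn it a quarter clockwise as far as it goes, to draw the bolt. The lock springs back, so finish while still gripping the key and holding it turned, so that I can lift the lid and put the carrier in; do not disturb the white glue bottle, the dish of red paint or the red model part.

Things in the scene. Friction and masses are not known exactly. Their poses are not given: they have to be found in the camera images.
- carrier_floor (a point): Loose open aluminium tray, 0.5 kg: 150 mm long (its x axis), 68 mm wide (y), walls 14 mm high and 3 mm thick (144 x 62 mm inside). Point: centre of its inner floor, 3 mm above the desk. One jar already stands near its +x end, 36 to 50 mm from the centre; the rest is free.
- red_mid (a point): Jar of red paint with a black cap, standing in the tray from the start; it stays there. Point: its centre, 22 mm above its underside. All four jars are upright, 36 mm across, 44 mm tall, about 35 g, with a 35 mm wide cap (fixed to the jar) in the top 14 mm: grip them round the cap.
- blue_mid (a point): Jar of blue paint, white cap with a blue dot, standing on the desk; same size as the red jar; point at its centre, 22 mm up. Any two of the blue, yellow and black jars may go into the tray.
- yellow_mid (a point): Jar of yellow paint, white cap with a yellow dot, standing on the desk; same size; point at its centre, 22 mm up.
- black_mid (a point): Jar of black paint, white cap with a black dot, standing on the desk; same size; point at its centre, 22 mm up.
- key_block: Fixed beech block, 50 (x) x 76 (y) mm, 30 mm tall, origin under its middle. The key stands upright in a slot in the middle of its top, with its shoulder resting on the top; lift the key 24 mm to clear the slot, which leaves it about 1.2 mm of play on each side.
- key_grip (a point): Key, about 30 g, standing upright in the block (z up along it). Point: centre of its red moulded head, 26 mm wide (key's x), 10 mm thick (key's y: grip it across this), 34 mm tall. Below this point: lower edge of the head at 17 mm, underside of the 17 mm wide round shoulder at 30 mm, tip of the blade at 54 mm. Half a turn about z makes no difference.
- key_shoulder (a point): Same key: the centre of the flat underside of its shoulder; axes as key_grip. Below it a 5 mm round neck, 9.5 mm long, then a double-bitted blade 10 mm wide (x), 4 mm thick (y), with rounded tip. With the key fully home this point lies at the keyhole point.
- locker: Fixed yellow steel locker, 130 mm deep (x), 168 mm wide (y), origin under its middle. Its lid, top at 86 mm with a handle up to 107 mm high, stays shut. The lock is a dark case with a steel top plate (44 x 56 mm) at the front (-x) edge of its top.
- keyhole (a point): Centre of the key slot, on the upper face of the lock's top plate, 97 mm above the desk; z up. The slot runs along this x axis, 12.2 x 6.2 mm, slightly chamfered, 5.2 mm wide in the plug below. The key goes straight down 24 mm. Sprung sticky pins drag on the blade, most at 13 to 9 mm and 6 to 1 mm before home: a straight push meets up to some 17 N; backing off and rocking the key 5 degrees about its axis while pushing eases it.
- lock_plug (a joint): Turn of the lock's plug (rad) about the vertical through the keyhole: 0 at rest, grows clockwise seen from above, stop at 1.571. A spring returns it, 0.06 N m at the stop. Key play and give take about 0.3 rad: turn the key that much beyond a quarter to reach the stop. It turns only with the shoulder within 3 mm of the plate, and draws the bolt from its keeper on the lid (clear from 1.2).
- glue_mid (a point): Bystander: white dropper bottle with a red cap, 29 mm across, 88 mm tall, loose; point at its centre, 44 mm up. Not to be disturbed.
- dish_mid (a point): Bystander: little steel dish of red paint, 41 mm across, 11 mm tall, loose; point at its centre. Not to be disturbed.
- part_mid (a point): Bystander: red plastic model part, 18 x 42 x 11 mm, loose on the desk; point at its centre. Not to be disturbed.
Not all that is in view belongs to the job. Leave any green or purple look-alike of the part that bears key_grip alone.

How it is judged:
By the outcome, as a careful person would: the job done as asked, in the order asked, and still so for the second after the job is handed in, while the arm keeps its last pose, push and grip.
It also fails if it takes over 70 s, if anything falls off the work surface, if the arm or the gripper's body presses on something with over 40 N, if the wrist force passes 120 N, or if a joint passes its speed limit or range.

## Working session

There is one attempt and no reset: what is moved stays moved. The work goes in short steps, Python scripts to look and compute and a shell command to move; the robot and the scene stay as the last step left them, time stands still between calls to the robot, and variables do not carry over. Pictures are saved under pics/ and viewed, at most 10 in all, crops included, and the job is handed in when it is done.

```bash
mkdir -p pics; ls; python3 - <<'E'
from bench import *
import cv2,numpy as np
for n in ("top","side"):
    f=grab_frame(n); cv2.imwrite(f"pics/{n}0.png",f["image"][:,:,::-1]); np.savez(f"{n}0.npz",**f)
    print(n,np.round(f["mtx"],1).tolist(),np.round(f["view"],3).tolist())
o=get_obs(); print(o)
E
```

```text
pics
top [[441.5, 0.0, 320.9], [0.0, 441.5, 242.5], [0.0, 0.0, 1.0]] [[0.017, -0.999, -0.037, 91.731], [-0.985, -0.01, -0.171, 533.462], [0.171, 0.04, -0.985, 841.453], [0.0, 0.0, 0.0, 1.0]]
side [[532.4, 0.0, 317.7], [0.0, 532.4, 242.8], [0.0, 0.0, 1.0]] [[-0.896, -0.443, 0.001, 514.596], [-0.25, 0.504, -0.827, 166.421], [0.366, -0.741, -0.563, 1044.983], [0.0, 0.0, 0.0, 1.0]]
{'time_s': 0.1, 'joint_positions': array([-7.26797241e+01,  1.18824384e+01,  8.83986601e+01, -5.46920033e-04,
        7.98429856e+01, -8.62140021e+00]), 'joint_velocities': array([-0.06771232, -0.05285187, -0.21116385, -0.02546645,  0.04065197,
        0.02184856]), 'joint_torque': array([-8.93016913e-04, -3.84097159e+01, -2.92549074e+01, -1.21491307e-04,
        4.93481406e-03, -1.06575261e-06]), 'position': array([ 251.32551335, -516.37783412,  230.19451512]), 'tcp_rot': array([[ 8.99239180e-01,  4.37456821e-01, -6.53718774e-04],
       [ 4.37457196e-01, -8.99236865e-01,  2.06467580e-03],
       [ 3.15358493e-04, -2.14261136e-03, -9.99997655e-01]]), 'contact_force': array([-0.01664284,  0.4625196 , -0.16350493]), 'torque': array([ 0.04909037, -0.02756133,  0.02889219]), 'finger_force': 0.0, 'width': 85.22014498373984}
```

View pics/top0.png

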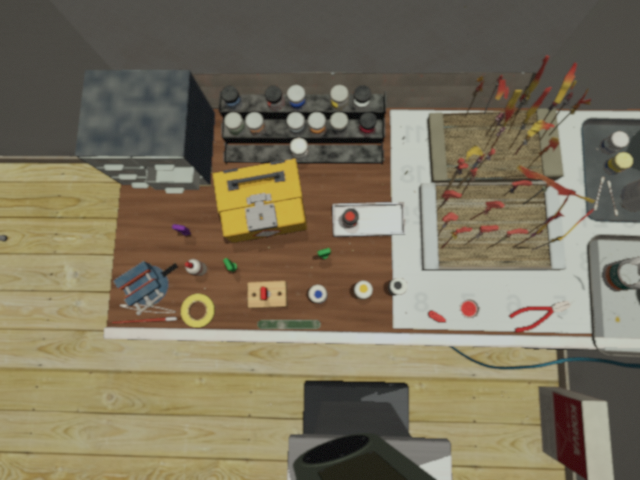

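View pics/side0.png

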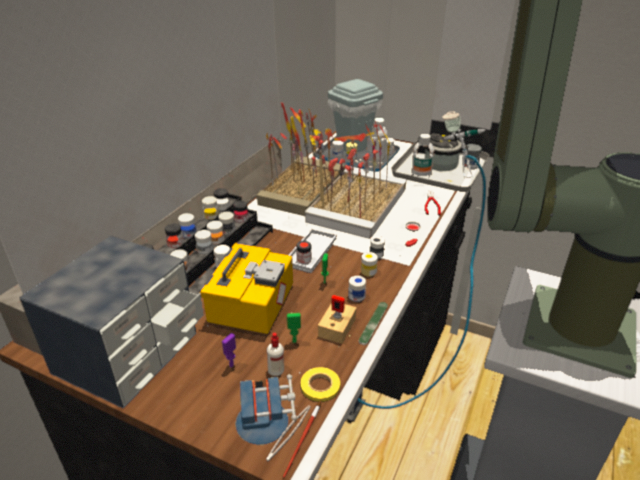

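```bash
python3 - <<'E'
import cv2,numpy as np
a=cv2.imread("pics/top0.png")[155:325,190:420]; cv2.imwrite("pics/topc.png",cv2.resize(a,None,fx=3.4,fy=3.4,interpolation=cv2.INTER_CUBIC))
a=cv2.imread("pics/side0.png")[200:385,195:430]; cv2.imwrite("pics/sidec.png",cv2.resize(a,None,fx=3.2,fy=3.2,interpolation=cv2.INTER_CUBIC))
E
```

```text
(no output)
```

View pics/topc.png

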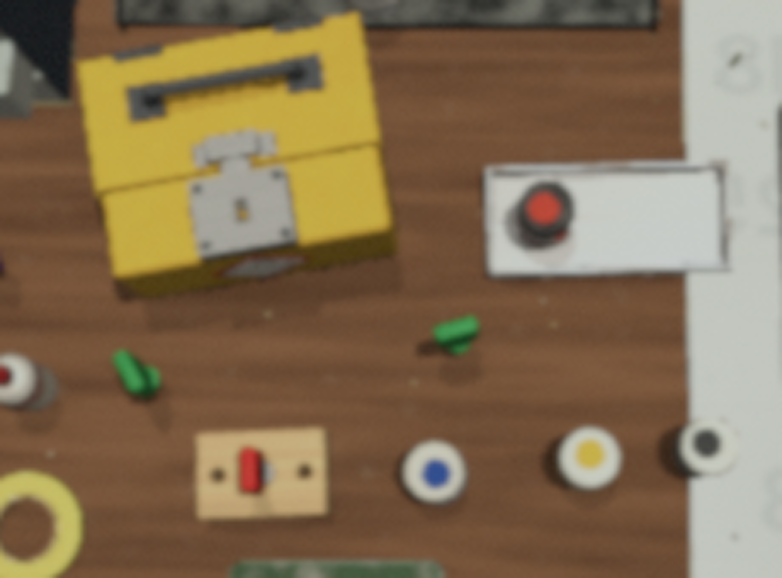

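View pics/sidec.png

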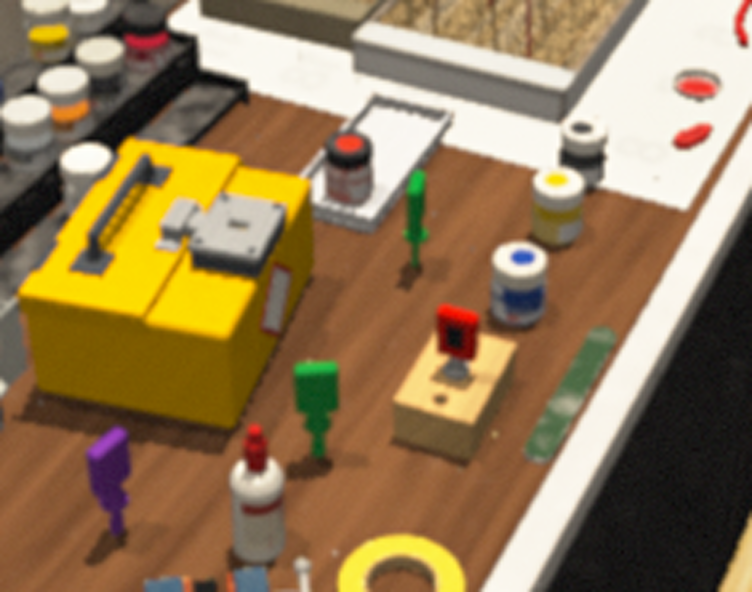

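```bash
cat > h.py <<'E'
import numpy as np
def ray(f,uv,z):
    M=f["mtx"];V=f["view"];R=V[:3,:3];t=V[:3,3]
    d=R.T@np.linalg.inv(M)@np.array([uv[0],uv[1],1.]);c=-R.T@t
    return c+d*(z-c[2])/d[2]
def tri(f,p,g,q):
    A=[];b=[]
    for F,uv in((f,p),(g,q)):
        P=F["mtx"]@F["view"][:3]
        for i in(0,1):
            r=uv[i]*P[2]-P[i];A.append(r[:3]/np.linalg.norm(r[:3]));b.append(-r[3]/np.linalg.norm(r[:3]))
    return np.linalg.lstsq(np.array(A),np.array(b),rcond=None)[0]
def proj(f,X):
    p=f["mtx"]@(f["view"][:3,:3]@np.asarray(X,float)+f["view"][:3,3]);return p[:2]/p[2]
E
python3 - <<'E'
from h import *
t=np.load("top0.npz");s=np.load("side0.npz")
T=lambda c:((c[0]+.5)/3.4-.5+190,(c[1]+.5)/3.4-.5+155)
S=lambda c:((c[0]+.5)/3.2-.5+195,(c[1]+.5)/3.2-.5+200)
for n,c,sc,z in[("blue",(436,473),(523,257),44),("yellow",(590,454),(556,180),44),("black",(707,443),(581,128),44),("red",(543,208),(349,145),47),("keyhole",(241,210),(238,223),97),("head",(251,470),None,72)]:
    print(n,ray(t,T(c),z).round(1), sc and ray(s,S(sc),z).round(1), sc and tri(t,T(c),s,S(sc)).round(1))
for n,z,cs in[("tray",14,[(486,167),(725,162),(728,269),(490,276)]),("plate",97,[(190,183),(285,168),(297,243),(203,259)]),("block",30,[(195,434),(326,429),(328,512),(198,520)])]:
    P=np.array([ray(t,T(c),z) for c in cs]);print(n,P[:,:2].round(1).tolist(),P.mean(0).round(1),
     "long ang",np.degrees(np.arctan2(*((P[0]+P[3]-P[1]-P[2])[[1,0]]))).round(1))
# trays / block from side
for n,z,cs in[("trayS",14,[(375,98),(452,115),(369,228),(300,200)]),("blockS",30,[(517,345),(395,403)])]:
    print(n,[ray(s,S(c),z)[:2].round(1).tolist() for c in cs])
# head corners side
for c in[(438,307),(479,316),(473,359),(437,345)]: print("head",ray(s,S(c),60).round(1))
for n,c,z in[("glue",(10,375),75)]: print(n,ray(t,T(c),z).round(1))
for uv in[(470,309),(436,316)]: print(ray(t,uv,8).round(1))
E
```

```text
blue [429.6 103.2  44. ] [428.5 106.7  44. ] [429.8 103.3  41.2]
yellow [441.9  13.6  44. ] [441.2  17.9  44. ] [442.4  13.5  40.7]
black [449.2 -54.2  44. ] [449.  -49.6  44. ] [450.  -54.5  40.7]
red [587.9  41.8  47. ] [585.9  47.3  47. ] [588.9  41.7  42.7]
keyhole [573.6 214.2  97. ] [573.3 216.3  97. ] [574.2 214.6  95.5]
head [428.2 207.   72. ] None None
tray [[621.7, 76.7], [625.8, -71.6], [558.2, -72.4], [552.5, 73.4]] [589.5   1.5  14. ] long ang 91.9
plate [[589.1, 244.1], [598.3, 190.0], [554.7, 181.6], [545.0, 234.7]] [571.8 212.6  97. ] long ang 100.0
block [[451.5, 248.6], [455.5, 170.0], [406.5, 167.3], [400.6, 244.5]] [428.5 207.6  30. ] long ang 93.6
trayS [[620.2, -60.6], [557.3, -65.4], [549.5, 88.3], [607.8, 80.9]]
blockS [[404.4, 172.3], [448.8, 252.0]]
head [448.5 193.8  60. ]
head [422.8 190.4  60. ]
head [410.3 227.3  60. ]
head [434.3 225.5  60. ]
glue [480.4 348.   75. ]
[ 405.3 -204.2    8. ]
[ 390.2 -135.6    8. ]
```

```bash
P="python3 -m pendant"
$P '[[[0,0,0],[0,0,-1],1],[[0,0,0],[0,0,-1],1],[[0,0,0],[0,0,-1],1],[[0,0,0],[0,0,-1],1],[[0,0,0],[0,0,-1],1],[[0,0,0],[0,0,-1],1],[[0,0,0],[0,0,-1],1],[[0,0,0],[0,0,-1],1],[[0,0,0],[0,0,-1],1],[[0,0,0],[0,0,-1],1]]' 40
$P '[[[0.9,0.4,0],[0,0,-0.66],1],[[1,0.4,0],[0,0,0],1],[[1,0.4,0],[0,0,0],1],[[1,0.4,0],[0,0,0],1],[[1,0.4,0],[0,0,0],1],[[1,0.4,0],[0,0,0],1],[[1,0.4,0],[0,0,0],1],[[1,0.4,0],[0,0,0],1],[[1,0.4,0],[0,0,0],1],[[1,0.4,0],[0,0,0],1]]'
$P '[[[1,0.3,0.1],[0,0,0],1],[[1,0.3,0.1],[0,0,0],1],[[1,0.3,0.1],[0,0,0],1],[[1,0.3,0.1],[0,0,0],1],[[1,0.3,0.1],[0,0,0],1],[[1,0.3,0.1],[0,0,0],1],[[1,0.3,0.1],[0,0,0],1],[[1,0.3,0],[0,0,0],1],[[1,0.3,0],[0,0,0],1],[[1,0.3,0],[0,0,0],1]]'
```

```text
time_s: 0.93
position: [251.4, -516.6, 230.6]
tcp_rot: [[0.066, 0.998, -0.0], [0.998, -0.066, 0.001], [0.001, -0.0, -1.0]]
contact_force: [0.5, -0.6, -0.0]
width: 85.4
finger_force: 0.0
time_s: 1.77
position: [353.5, -268.9, 230.8]
tcp_rot: [[0.002, 1.0, -0.001], [1.0, -0.002, 0.001], [0.001, -0.001, -1.0]]
contact_force: [-0.2, -0.2, 0.3]
width: 85.3
finger_force: 0.0
time_s: 2.6
position: [428.6, -19.2, 213.3]
tcp_rot: [[0.002, 1.0, -0.001], [1.0, -0.002, 0.0], [0.0, -0.001, -1.0]]
contact_force: [0.2, 0.2, -0.2]
width: 85.6
finger_force: 0.0
```

```bash
P="python3 -m pendant"
$P '[[[1,0.1,0],[0,0,0],1],[[0.4,0.4,0],[0,0,0],1],[[0,0,0],[0,0,0],1],[[0,0,0],[0,0,0],1],[[0,0,0],[0,0,0],1],[[0,0,0],[0,0,0],1],[[0,0,0],[0,0,0],1],[[0,0,0],[0,0,0],1],[[0,0,0],[0,0,0],1],[[0,0,0],[0,0,0],1]]'
python3 - <<'E'
from bench import *
import cv2,numpy as np
f=grab_frame("wrist"); cv2.imwrite("pics/w1.png",f["image"][:,:,::-1]); np.savez("w1.npz",**f)
print(np.round(f["view"],3).tolist(),f["mtx"])
E
```

```text
time_s: 3.43
position: [441.4, 14.0, 213.8]
tcp_rot: [[0.002, 1.0, 0.0], [1.0, -0.002, -0.0], [-0.0, 0.0, -1.0]]
contact_force: [0.4, -0.3, -0.0]
width: 85.1
finger_force: 0.0
[[1.0, -0.003, -0.0, -442.484], [-0.003, -0.966, 0.259, -13.989], [-0.001, -0.259, -0.966, 365.035], [0.0, 0.0, 0.0, 1.0]] [[362.89303277   0.         324.21795949]
 [  0.         362.89303277 235.1611858 ]
 [  0.           0.           1.        ]]
```

View pics/w1.png

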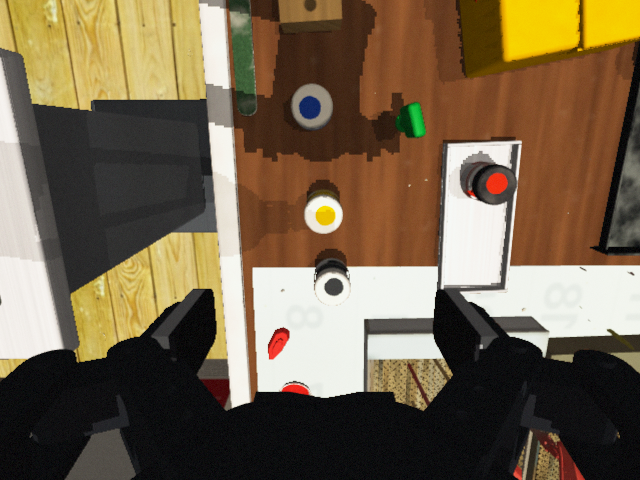

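```bash
python3 - <<'E'
from h import *
f=np.load("w1.npz")
for n,c,z in[("blue",(310,107),44),("yel",(325.5,215),44),("blk",(333,287),44),("red",(497,184),47),("trTL",(443,143),14),("trTR",(521.5,141.5),14),("trBR",(510,290),14),("trBL",(439.5,287),14),("blockBR",(342,28),30)]:
    print(n,ray(f,c,z).round(1))
E
```

```text
blue [431.2 104.   44. ]
yel [443.7  14.3  44. ]
blk [450.5 -53.7  44. ]
red [589.4  41.4  47. ]
trTL [551.3  74.8  14. ]
trTR [622.8  76.   14. ]
trBR [631.3 -70.4  14. ]
trBL [559.3 -66.9  14. ]
blockBR [457.3 165.3  30. ]
```

```bash
P="python3 -m pendant"
$P '[[[0,0.04,1],[0,0,0],1],[[0,0,1],[0,0,0],1],[[0,0,1],[0,0,0],1],[[0,0,1],[0,0,0],1],[[0,0,1],[0,0,0],1],[[0,0,1],[0,0,0],1],[[0,0,1],[0,0,0],1],[[0,0,0.6],[0,0,0],1],[[0,0,0.4],[0,0,0],1],[[0,0,0],[0,0,0],1]]' 30
$P '[[[0,0,0],[0,0,0],-0.5],[[0,0,0],[0,0,0],-0.5],[[0,0,0],[0,0,0],-0.5],[[0,0,0],[0,0,0],-0.5],[[0,0,0],[0,0,0],-0.5],[[0,0,0],[0,0,0],-0.5],[[0,0,0],[0,0,0],-0.5],[[0,0,0],[0,0,0],-0.5],[[0,0,0],[0,0,0],-0.5],[[0,0,0],[0,0,0],-0.5]]'
```

```text
time_s: 4.32
position: [440.6, 14.6, 11.9]
tcp_rot: [[0.002, 1.0, -0.005], [1.0, -0.002, 0.001], [0.001, -0.005, -1.0]]
contact_force: [0.3, 0.3, 0.5]
width: 85.5
finger_force: 0.0
time_s: 5.15
position: [443.4, 14.2, 15.0]
tcp_rot: [[0.002, 1.0, 0.002], [1.0, -0.002, -0.0], [-0.0, 0.002, -1.0]]
contact_force: [-1.9, 0.3, 6.0]
width: 33.3
finger_force: 29.5
```

```bash
P="python3 -m pendant"
$P '[[[0,0,-0.5],[0,0,0],-0.5],[[0,0,-1],[0,0,0],-0.5],[[0,0,-0.9],[0,0,0],-0.5],[[-0.4,1,0],[0,0,0],-0.5],[[-0.4,1,0],[0,0,0],-0.5],[[-0.4,1,0],[0,0,0],-0.5],[[-0.4,1,0],[0,0,0],-0.5],[[-0.4,1,0],[0,0,0],-0.5],[[-0.4,0.7,0],[0,0,0],-0.5],[[0,0.26,0],[0,0,0],-0.5]]'
$P '[[[0,0,0],[0,0,0],-0.5],[[0,0,0],[0,0,0],-0.5],[[0,0,0],[0,0,0],-0.5],[[0,0,0.5],[0,0,0],-0.5],[[0,0,0.5],[0,0,0],-0.5],[[0,0,0.5],[0,0,0],-0.5],[[0,0,0.5],[0,0,0],-0.5],[[0,0,0],[0,0,0],-0.5],[[0,0,0],[0,0,0],-0.5],[[0,0,0],[0,0,0],-0.5]]'
```

```text
time_s: 5.98
position: [594.6, -48.0, 74.6]
tcp_rot: [[0.003, 1.0, 0.004], [1.0, -0.003, -0.002], [-0.002, 0.004, -1.0]]
contact_force: [0.7, -0.2, 0.1]
width: 33.7
finger_force: 30.2
time_s: 6.82
position: [591.4, -45.9, 23.5]
tcp_rot: [[0.002, 1.0, -0.0], [1.0, -0.002, 0.0], [0.0, -0.0, -1.0]]
contact_force: [0.1, -0.3, -0.2]
width: 34.0
finger_force: 30.2
```

```bash
P="python3 -m pendant"
$P '[[[0,0,0.1],[0,0,0],-0.5],[[0,0,0.08],[0,0,0],-0.5],[[0,0,0.05],[0,0,0],-0.5],[[0,0,0],[0,0,0],-0.5],[[0,0,0],[0,0,0],-0.5],[[0,0,0],[0,0,0],-0.5],[[0,0,0],[0,0,0],-0.5],[[0,0,0],[0,0,0],-0.5],[[0,0,0],[0,0,0],-0.5],[[0,0,0],[0,0,0],-0.5]]'
```

```text
time_s: 7.65
position: [591.4, -45.9, 18.1]
tcp_rot: [[0.002, 1.0, 0.0], [1.0, -0.002, 0.0], [0.0, 0.0, -1.0]]
contact_force: [-0.7, 0.1, 0.0]
width: 34.1
finger_force: 30.2
```

```bash
P="python3 -m pendant"
$P '[[[0,0,0.04],[0,0,0],-0.5],[[0,0,0.04],[0,0,0],-0.5],[[0,0,0],[0,0,0],-0.5],[[0,0,0],[0,0,0],-0.5],[[0,0,0],[0,0,0],-0.5],[[0,0,0],[0,0,0],-0.5],[[0,0,0],[0,0,0],-0.5],[[0,0,0],[0,0,0],-0.5],[[0,0,0],[0,0,0],-0.5],[[0,0,0],[0,0,0],-0.5]]'
```

```text
time_s: 8.48
position: [591.5, -45.9, 18.0]
tcp_rot: [[0.002, 1.0, -0.0], [1.0, -0.002, -0.0], [-0.0, -0.0, -1.0]]
contact_force: [-4.4, 0.2, 10.2]
width: 34.0
finger_force: 31.5
```

```bash
P="python3 -m pendant"
$P '[[[0,0,-0.06],[0,0,0],-0.5],[[0,0,0],[0,0,0],0.4],[[0,0,0],[0,0,0],0.4],[[0,0,0],[0,0,0],0.4],[[0,0,0],[0,0,0],0.4],[[0,0,0],[0,0,0],0.4],[[0,0,-1],[0,0,0],0.4],[[0,0,-1],[0,0,0],0.4],[[0,0,-1],[0,0,0],0.6],[[0,0,0],[0,0,0],0.6]]'
$P '[[[0.86,-0.92,0],[0,0,0],0.6],[[0.86,-0.92,0],[0,0,0],0.6],[[0.86,-0.92,0],[0,0,0],0.6],[[0.86,-0.92,0],[0,0,0],0.6],[[0.86,-0.92,0],[0,0,0],0.6],[[0.86,-0.92,0],[0,0,0],0.6],[[0.84,-0.92,0],[0,0,0],0.6],[[0,0,0],[0,0,0],0.6],[[0,0,0],[0,0,0],0.6],[[0,0,0],[0,0,0],0.6]]'
python3 - <<'E'
from bench import *
import cv2,numpy as np
f=grab_frame("wrist"); cv2.imwrite("pics/w2.png",f["image"][:,:,::-1]); np.savez("w2.npz",**f)
E
```

```text
time_s: 9.32
position: [595.7, -46.8, 98.3]
tcp_rot: [[0.002, 1.0, 0.01], [1.0, -0.002, -0.002], [-0.002, 0.01, -1.0]]
contact_force: [1.4, -0.7, 1.4]
width: 68.4
finger_force: 0.0
time_s: 10.15
position: [431.3, 104.3, 92.7]
tcp_rot: [[0.001, 1.0, 0.001], [1.0, -0.001, -0.0], [-0.0, 0.001, -1.0]]
contact_force: [0.4, -0.2, 0.4]
width: 68.4
finger_force: 0.0
```

View pics/w2.png

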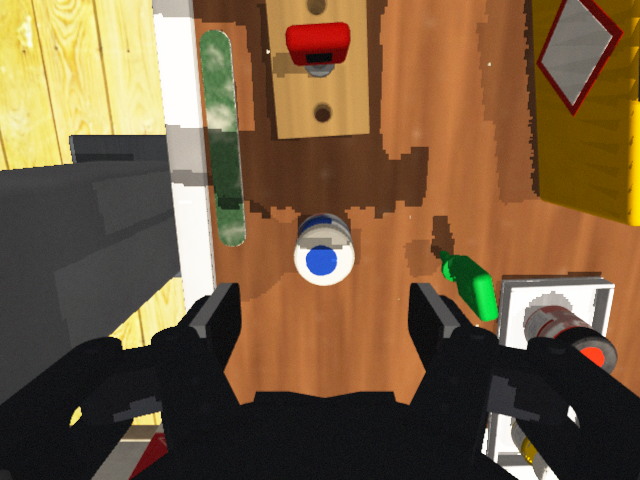

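```bash
python3 - <<'E'
from h import *
f=np.load("w2.npz")
print("blue",ray(f,(321.5,261),44),"yel in tray")
for c in[(287,42),(349,25),(351,53),(289,66)]:print(ray(f,c,77).round(1),ray(f,c,43).round(1))
for c in[(267,0),(277,138),(370,132),(365,0)]:print("blk",ray(f,c,30).round(1))
print("green",ray(f,(480,270),55).round(1),ray(f,(445,268),2).round(1))
E
```

```text
blue [430.96403843 103.95136063  44.        ] yel in tray
[417.9 206.6  77. ] [414.8 214.4  43. ]
[442.3 212.5  77. ] [444.4 221.7  43. ]
[443.2 202.6  77. ] [445.6 209.5  43. ]
[418.5 197.9  77. ] [415.5 203.8  43. ]
blk [404.2 236.4  30. ]
blk [406.8 170.   30. ]
blk [457.5 173.   30. ]
blk [453.  236.3  30. ]
green [514.6 102.6  55. ] [514.8  84.2   2. ]
```

```bash
P="python3 -m pendant"
$P '[[[0,0,1],[0,0,0],0.6],[[0,0,1],[0,0,0],0.6],[[0,0,0.6],[0,0,0],0.6],[[0,0,0.4],[0,0,0],0.6],[[0,0,0.06],[0,0,0],0.6],[[0,0,0],[0,0,0],-0.5],[[0,0,0],[0,0,0],-0.5],[[0,0,0],[0,0,0],-0.5],[[0,0,0],[0,0,0],-0.5],[[0,0,0],[0,0,0],-0.5]]'
$P '[[[0,0,0],[0,0,0],-0.5],[[0,0,0],[0,0,0],-0.5],[[0,0,0],[0,0,0],-0.5],[[0,0,-0.5],[0,0,0],-0.5],[[0,0,-1],[0,0,0],-0.5],[[0,0,-1],[0,0,0],-0.5],[[0,0,-1],[0,0,0],-0.5],[[0,0,0],[0,0,0],-0.5],[[0,0,0],[0,0,0],-0.5],[[0,0,0],[0,0,0],-0.5]]'
```

```text
time_s: 11.03
position: [432.0, 104.3, 17.2]
tcp_rot: [[0.002, 1.0, 0.003], [1.0, -0.002, -0.0], [-0.0, 0.003, -1.0]]
contact_force: [-0.3, -1.1, 4.4]
width: 33.7
finger_force: 29.9
time_s: 11.87
position: [429.8, 104.5, 102.9]
tcp_rot: [[0.002, 1.0, -0.001], [1.0, -0.002, 0.0], [0.0, -0.001, -1.0]]
contact_force: [0.2, -0.4, -0.4]
width: 34.1
finger_force: 30.0
```

```bash
P="python3 -m pendant"
$P '[[[-0.61,0.92,0],[0,0,0],-0.5],[[-0.61,0.92,0],[0,0,0],-0.5],[[-0.61,0.92,0],[0,0,0],-0.5],[[-0.61,0.92,0],[0,0,0],-0.5],[[-0.61,0.92,0],[0,0,0],-0.5],[[-0.61,0.92,0],[0,0,0],-0.5],[[-0.6,0.92,0],[0,0,0],-0.5],[[0,0,0],[0,0,0],-0.5],[[0,0,0],[0,0,0],-0.5],[[0,0,0],[0,0,0],-0.5]]'
$P '[[[0,0,0.5],[0,0,0],-0.5],[[0,0,0.9],[0,0,0],-0.5],[[0,0,0.8],[0,0,0],-0.5],[[0,0,0.5],[0,0,0],-0.5],[[0,0,0.4],[0,0,0],-0.5],[[0,0,0.1],[0,0,0],-0.5],[[0,0,0.1],[0,0,0],-0.5],[[0,0,0],[0,0,0],-0.5],[[0,0,0],[0,0,0],-0.5],[[0,0,0],[0,0,0],-0.5]]'
```

```text
time_s: 12.7
position: [589.4, -1.9, 101.3]
tcp_rot: [[0.002, 1.0, -0.005], [1.0, -0.002, 0.001], [0.001, -0.005, -1.0]]
contact_force: [-0.2, 0.9, -0.4]
width: 33.6
finger_force: 30.1
time_s: 13.53
position: [592.5, -2.6, 22.2]
tcp_rot: [[0.002, 1.0, 0.002], [1.0, -0.002, -0.0], [-0.0, 0.002, -1.0]]
contact_force: [-0.2, -0.2, -1.0]
width: 33.6
finger_force: 30.1
```

```bash
P="python3 -m pendant"
$P '[[[0,0,0.05],[0,0,0],-0.5],[[0,0,0.05],[0,0,0],-0.5],[[0,0,0.04],[0,0,0],-0.5],[[0,0,0.04],[0,0,0],-0.5],[[0,0,0],[0,0,0],-0.5],[[0,0,0],[0,0,0],-0.5],[[0,0,0],[0,0,0],-0.5],[[0,0,0],[0,0,0],-0.5],[[0,0,0],[0,0,0],-0.5],[[0,0,0],[0,0,0],-0.5]]'
```

```text
time_s: 14.37
position: [592.5, -2.6, 20.1]
tcp_rot: [[0.001, 1.0, 0.001], [1.0, -0.001, -0.001], [-0.001, 0.001, -1.0]]
contact_force: [-6.9, 0.3, 15.8]
width: 34.1
finger_force: 31.9
```

```bash
P="python3 -m pendant"
$P '[[[0,0,-0.07],[0,0,0],-0.5],[[0,0,0],[0,0,0],0.4],[[0,0,0],[0,0,0],0.4],[[0,0,0],[0,0,0],0.4],[[0,0,0],[0,0,0],0.4],[[0,0,0],[0,0,0],0.4],[[0,0,-1],[0,0,0],0.4],[[0,0,-1],[0,0,0],0.4],[[0,0,-1],[0,0,0],0.4],[[0,0,-1],[0,0,0],0.4]]'
$P '[[[0.8,-0.65,-0.2],[0,0,0],0.2],[[0.8,-0.65,-0.2],[0,0,0],0.2],[[0.8,-0.65,-0.2],[0,0,0],0.2],[[0.8,-0.65,-0.1],[0,0,0],0.2],[[0.8,-0.65,0],[0,0,0],0.2],[[0.8,-0.65,0],[0,0,0],0.2],[[0.8,-0.65,0],[0,0,0],0.2],[[0.8,-0.65,0],[0,0,0],0.2],[[0.8,-0.65,0],[0,0,0],0.2],[[0.8,-0.65,0],[0,0,0],0.2]]'
$P '[[[0,0,0],[0,0,-1],0.2],[[0,0,0],[0,0,-1],0.2],[[0,0,0],[0,0,-1],0.2],[[0,0,0],[0,0,-1],0.2],[[0,0,0],[0,0,-1],0.2],[[0,0,0],[0,0,-1],0.2],[[0,0,0],[0,0,-1],0.2],[[0,0,0],[0,0,-1],0.2],[[0,0,0],[0,0,-1],0.2],[[0,0,0],[0,0,-1],0.2]]'
$P '[[[0,0,0],[0,0,-1],0.2],[[0,0,0],[0,0,-1],0.2],[[0,0,0],[0,0,-1],0.2],[[0,0,0],[0,0,-1],0.2],[[0,0,0],[0,0,-1],0.2],[[0,0,0],[0,0,-1],0.2],[[0,0,0],[0,0,0],0.2],[[0,0,0],[0,0,0],0.2],[[0,0,0],[0,0,0],0.2],[[0,0,0],[0,0,0],0.2]]'
python3 - <<'E'
from bench import *
import cv2,numpy as np
f=grab_frame("wrist"); cv2.imwrite("pics/w3.png",f["image"][:,:,::-1]); np.savez("w3.npz",**f)
E
```

```text
time_s: 15.2
position: [591.0, -2.3, 118.7]
tcp_rot: [[0.002, 1.0, -0.001], [1.0, -0.002, 0.0], [0.0, -0.001, -1.0]]
contact_force: [1.5, -0.2, 0.1]
width: 59.6
finger_force: 0.0
time_s: 16.03
position: [428.3, 198.7, 135.6]
tcp_rot: [[0.002, 1.0, -0.0], [1.0, -0.002, 0.0], [0.0, -0.0, -1.0]]
contact_force: [0.2, 0.6, -1.4]
width: 51.0
finger_force: 0.0
time_s: 16.87
position: [429.1, 197.8, 135.5]
tcp_rot: [[-0.868, 0.497, -0.0], [0.497, 0.868, -0.0], [0.0, -0.0, -1.0]]
contact_force: [0.9, 0.4, -0.5]
width: 51.2
finger_force: 0.0
time_s: 17.7
position: [429.2, 197.9, 135.7]
tcp_rot: [[-0.995, -0.101, -0.0], [-0.101, 0.995, -0.0], [0.0, -0.0, -1.0]]
contact_force: [1.1, -0.5, -0.7]
width: 50.9
finger_force: 0.0
```

View pics/w3.png

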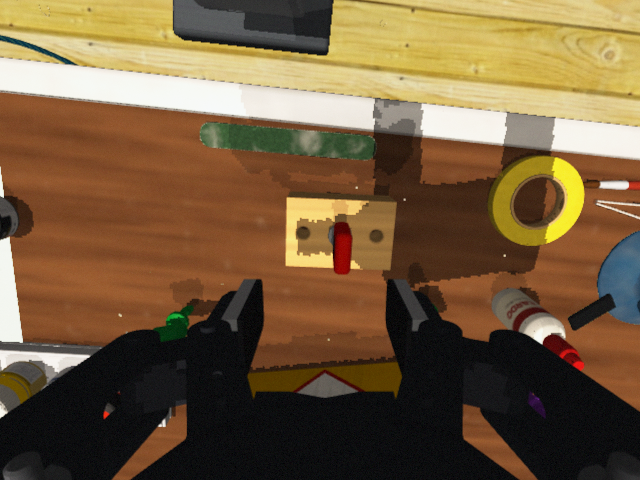

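```bash
cat > fit.py <<'E'
from h import *
import cv2
from scipy.optimize import minimize
def red(f):
    h=cv2.cvtColor(f["image"],cv2.COLOR_RGB2HSV);m=((h[...,0]<6)|(h[...,0]>174))&(h[...,1]>170)&(h[...,2]>60)
    return m.astype(np.uint8)
def comp(f,c,r=60):
    m=red(f);w=np.zeros_like(m);w[max(0,c[1]-r):c[1]+r,max(0,c[0]-r):c[0]+r]=1;m=cv2.morphologyEx(m*w,cv2.MORPH_CLOSE,np.ones((7,7),np.uint8))
    n,l,st,_=cv2.connectedComponentsWithStats(m);k=1+np.argmax(st[1:,4]);return (l==k).astype(np.uint8)
def boxmask(f,x,y,yaw,cz):
    a=np.radians(yaw);P=[proj(f,[x+np.cos(a)*i-np.sin(a)*j,y+np.sin(a)*i+np.cos(a)*j,cz+k]) for i in(-13,13) for j in(-5,5) for k in(-17,17)]
    m=np.zeros((480*4,640*4),np.uint8);cv2.fillConvexPoly(m,cv2.convexHull((np.array(P)*4+1.5).round().astype(np.int32)),1)
    return cv2.resize(m.astype(np.float32),(640,480),interpolation=cv2.INTER_AREA)
def fit(views,x0,cz):
    ms=[comp(f,c) for f,c in views]
    cost=lambda p:sum(np.abs(boxmask(f,p[0],p[1],p[2],cz)-m).sum()/m.sum() for (f,_),m in zip(views,ms))
    S=np.array(x0)+np.array([[0,0,0],[5,0,0],[0,5,0],[0,0,10]])
    r=minimize(cost,x0,method="Nelder-Mead",options=dict(initial_simplex=S,xatol=.05));return r.x.round(2),round(r.fun,3),[int(m.sum()) for m in ms]
E
python3 - <<'E'
from fit import *
L=lambda n:dict(np.load(n))
w2,w3=L("w2.npz"),L("w3.npz")
print(fit([(w2,(318,44))],[430,206,8],60),fit([(w3,(342,248))],[430,206,8],60),fit([(w2,(318,44)),(w3,(342,248))],[430,206,8],60))
print([ray(w3,c,30).round(1) for c in[(287,197),(397,202),(391,272),(286,266)]])
E
```

```text
(array([430.16, 208.24,   3.42]), np.float64(0.319), [2149]) (array([430.11, 208.92,   8.01]), np.float64(0.229), [813]) (array([429.61, 208.58,   7.86]), np.float64(0.563), [2149, 813])
[array([407. , 170.1,  30. ]), array([402.8, 245.9,  30. ]), array([454.1, 249.4,  30. ]), array([457.3, 173.1,  30. ])]
```

```bash
P="python3 -m pendant"
$P '[[[-0.08,0.42,0],[0,0,0],0.2],[[0,0,0],[0,0,0],0.2],[[0,0,0.9],[0,0,0],0.2],[[0,0,0.9],[0,0,0],0.2],[[0,0,0.9],[0,0,0],0.2],[[0,0,0.7],[0,0,0],0.2],[[0,0,0.33],[0,0,0],0.2],[[0,0,0],[0,0,0],0.2],[[0,0,0],[0,0,0],0.2],[[0,0,0],[0,0,0],0.2]]' 30
$P '[[[0,0,0],[0,0,0],-0.4],[[0,0,0],[0,0,0],-0.5],[[0,0,0],[0,0,0],-0.6],[[0,0,0],[0,0,0],-0.7],[[0,0,0],[0,0,0],-0.8],[[0,0,0],[0,0,0],-0.9],[[0,0,0],[0,0,0],-1],[[0,0,0],[0,0,0],-1],[[0,0,0],[0,0,0],-1],[[0,0,0],[0,0,0],-1]]' 30
```

```text
time_s: 18.58
position: [431.4, 209.0, 43.7]
tcp_rot: [[-0.995, -0.103, 0.002], [-0.103, 0.995, 0.001], [-0.002, 0.0, -1.0]]
contact_force: [-0.6, -0.0, -0.4]
width: 51.3
finger_force: 0.0
time_s: 19.42
position: [430.6, 208.7, 43.1]
tcp_rot: [[-0.995, -0.103, 0.001], [-0.103, 0.995, 0.0], [-0.001, 0.0, -1.0]]
contact_force: [-1.6, -0.9, 5.7]
width: 9.8
finger_force: 29.9
```

```bash
P="python3 -m pendant"
$P '[[[0,0,-0.2],[0,0,0],-1],[[0,0,-0.3],[0,0,0],-1],[[0,0,-0.5],[0,0,0],-1],[[0,0,-0.8],[0,0,0],-1],[[0,0,-0.9],[0,0,0],-1],[[0,0,-0.9],[0,0,0],-1],[[0,0,-0.9],[0,0,0],-1],[[0,0,0],[0,0,0],-1],[[0,0,0],[0,0,0],-1],[[0,0,0],[0,0,0],-1]]' 50
$P '[[[-0.8,-0.34,0],[0,0,0],-1],[[-0.8,-0.34,0],[0,0,0],-1],[[-0.8,-0.34,0],[0,0,0],-1],[[-0.8,-0.34,0],[0,0,0],-1],[[-0.8,-0.34,0],[0,0,0],-1],[[-0.8,-0.34,0],[0,0,0],-1],[[-0.8,-0.34,0],[0,0,0],-1],[[0,0,0],[0,0,0],-1],[[0,0,0],[0,0,0],-1],[[0,0,0],[0,0,0],-1]]'
python3 - <<'E'
from bench import *
import cv2,numpy as np
f=grab_frame("wrist"); np.savez("w4.npz",**f); cv2.imwrite("pics/w4.png",f["image"][:,:,::-1])
for n in("top","side"): np.savez(n+"1.npz",**grab_frame(n))
E
```

```text
time_s: 20.25
position: [429.5, 208.3, 154.5]
tcp_rot: [[-0.995, -0.103, -0.001], [-0.103, 0.995, -0.0], [0.001, -0.0, -1.0]]
contact_force: [0.5, 0.6, -0.4]
width: 9.2
finger_force: 51.5
time_s: 21.08
position: [573.8, 163.7, 153.0]
tcp_rot: [[-0.995, -0.103, -0.004], [-0.103, 0.995, -0.0], [0.004, 0.0, -1.0]]
contact_force: [0.4, 0.3, -0.9]
width: 9.4
finger_force: 51.5
```

View pics/w4.png

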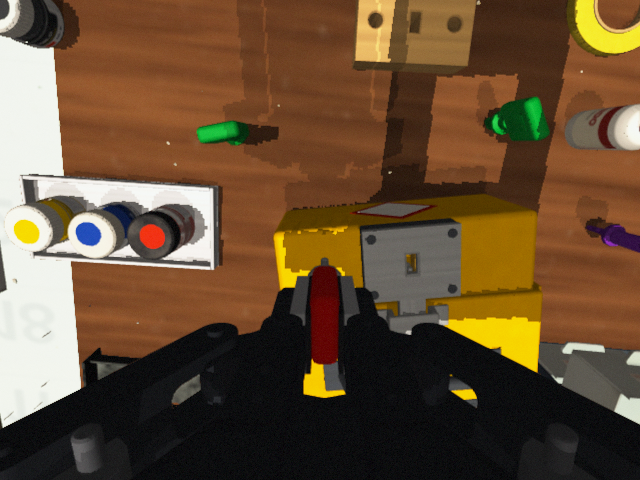

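```bash
python3 - <<'E'
from h import *
import cv2
L=lambda n:dict(np.load(n))
w,s,t=L("w4.npz"),L("side1.npz"),L("top1.npz")
kh=[574,214.5,97]
print("proj kh",proj(s,kh),proj(t,kh),proj(w,kh)); 
tip=[573.8,163.7,153+19-54]; print("proj tip",proj(w,tip),proj(s,tip),proj(t,tip))
a=cv2.resize(w["image"][215:315,290:480],(798,420),interpolation=cv2.INTER_CUBIC)
# scale 4.2
u,v=proj(s,[574,190,115]).astype(int);b=cv2.resize(s["image"][v-22:v+23,u-50:u+50],(400,180),interpolation=cv2.INTER_CUBIC)
print("side origin",u-50,v-22)
u,v=proj(t,[574,190,100]).astype(int);c=cv2.resize(t["image"][v-22:v+23,u-50:u+49],(398,180),interpolation=cv2.INTER_CUBIC)
print("top origin",u-50,v-22)
o=np.vstack([a,np.hstack([b,c])]);cv2.imwrite("pics/z1.png",o[:,:,::-1])
E
```

```text
proj kh [269.21929941 268.74896608] [260.39485776 216.18924944] [411.28822385 262.9014896 ]
proj tip [323.63929817 266.24612367] [281.7255188  246.71770495] [285.32877479 213.92856529]
side origin 225 232
top origin 222 193
```

View pics/z1.png

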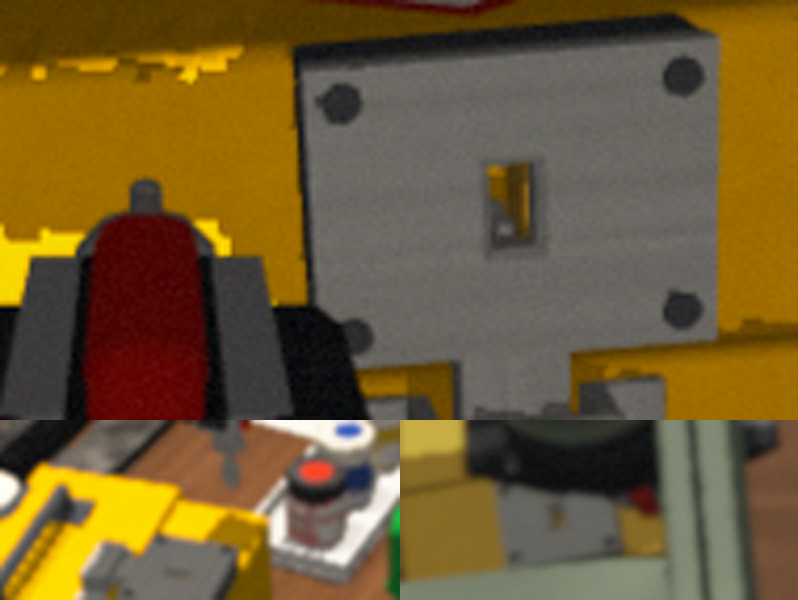

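```bash
python3 - <<'E'
from h import *
w=dict(np.load("w4.npz"))
Z=lambda c:((c[0]+.5)/4.2-.5+290,(c[1]+.5)/4.2-.5+215)
k=ray(w,Z((514,207)),97);print("kh",k)
sc=[ray(w,Z(c),97)[:2] for c in[(341,104),(683,77),(357,335),(683,310)]];print(np.round(sc,1),np.mean(sc,0))
ang=lambda d:np.degrees(np.arctan2(d[1],d[0])).round(2)
print(ang(sc[1]-sc[0])-90,ang(sc[3]-sc[2])-90,ang(sc[2]-sc[0]),ang(sc[3]-sc[1]))
e=[ray(w,Z(c),97)[:2] for c in[(484,160),(487,257),(541,157),(546,252)]];print(ang(e[1]-e[0]),ang(e[3]-e[2]))
print("tip edge at z",[ray(w,Z((146,181)),z).round(1).tolist() for z in(117,119,121)])
E
```

```text
kh [574.56189369 215.00805113  97.        ]
[[562.4 189.4]
 [554.  234.6]
 [595.6 196.1]
 [587.2 241. ]] [574.80924829 215.28130738]
10.579999999999998 10.650000000000006 11.53 10.96
10.77 12.48
tip edge at z [[569.5, 163.6, 117.0], [568.8, 163.6, 119.0], [568.2, 163.5, 121.0]]
```

```bash
P="python3 -m pendant"
$P '[[[-0.09,0.68,0],[0,0,0],-1],[[-0.08,0.68,0],[0,0,0],-1],[[-0.08,0.68,0],[0,0,0],-1],[[0,0,0],[0,0,-0.41],-1],[[0,0,0],[0,0,-0.41],-1],[[0,0,0],[0,0,0],-1],[[0,0,0],[0,0,0],-1],[[0,0,0],[0,0,0],-1],[[0,0,0],[0,0,0],-1],[[0,0,0],[0,0,0],-1]]' 50
python3 - <<'E'
from bench import *
import numpy as np
o=get_obs();R=o["tcp_rot"];p=o["position"];print(p,np.degrees(np.arctan2(R[1,1],R[0,1]))-90, R.T@(np.array([574.7,215.1,p[2]])-p)/25)
f=grab_frame("wrist"); np.savez("w5.npz",**f)
E
```

```text
time_s: 22.07
position: [576.5, 215.0, 155.1]
tcp_rot: [[-0.982, -0.187, 0.0], [-0.187, 0.982, 0.0], [-0.0, 0.0, -1.0]]
contact_force: [0.1, -0.1, -0.8]
width: 9.7
finger_force: 51.5
[576.47512298 214.95629747 155.09857351] 10.785023916268898 [ 6.86750914e-02  1.89333318e-02 -1.76205282e-07]
```

```bash
P="python3 -m pendant"
$P '[[[0.07,0.02,0],[0,0,0],-1],[[0,0,0.25],[0,0,0],-1],[[0,0,0.25],[0,0,0],-1],[[0,0,0.15],[0,0,0],-1],[[0,0,0.15],[0,0,0],-1],[[0,0,0.1],[0,0,0],-1],[[0,0,0.05],[0,0,0],-1],[[0,0,0],[0,0,0],-1],[[0,0,0],[0,0,0],-1],[[0,0,0],[0,0,0],-1]]'
```

```text
time_s: 22.95
position: [575.0, 215.3, 131.6]
tcp_rot: [[-0.982, -0.188, 0.001], [-0.188, 0.982, 0.0], [-0.001, -0.0, -1.0]]
contact_force: [-1.1, -0.1, -0.8]
width: 9.2
finger_force: 51.5
```

Tip is in without contact. Continue slowly.

```bash
P="python3 -m pendant"
$P '[[[0,0,0.06],[0,0,0],-1],[[0,0,0.06],[0,0,0],-1],[[0,0,0.06],[0,0,0],-1],[[0,0,0.06],[0,0,0],-1],[[0,0,0.06],[0,0,0],-1],[[0,0,0],[0,0,0],-1],[[0,0,0],[0,0,0],-1],[[0,0,0],[0,0,0],-1],[[0,0,0],[0,0,0],-1],[[0,0,0],[0,0,0],-1]]'
```

```text
time_s: 23.78
position: [575.0, 215.3, 123.7]
tcp_rot: [[-0.982, -0.188, 0.001], [-0.188, 0.982, 0.0], [-0.001, 0.0, -1.0]]
contact_force: [2.9, 0.7, -1.9]
width: 9.3
finger_force: 51.3
```

```bash
P="python3 -m pendant"
$P '[[[-0.012,0,0.03],[0,0,0.4],-1],[[0,0,0.03],[0,0,0.4],-1],[[0,0,0.03],[0,0,-0.8],-1],[[0,0,0.03],[0,0,-0.8],-1],[[0,0,0.03],[0,0,0.8],-1],[[0,0,0.03],[0,0,0.8],-1],[[0,0,0.03],[0,0,-0.8],-1],[[0,0,0.03],[0,0,0],-1],[[0,0,0],[0,0,0],-1],[[0,0,0],[0,0,0],-1]]'
```

```text
time_s: 24.62
position: [575.4, 215.4, 118.1]
tcp_rot: [[-0.982, -0.187, 0.001], [-0.187, 0.982, 0.0], [-0.001, 0.0, -1.0]]
contact_force: [1.8, 1.5, 1.0]
width: 9.1
finger_force: 51.5
```

```bash
P="python3 -m pendant"
$P '[[[-0.012,-0.01,0.03],[0,0,0.4],-1],[[0,0,0.03],[0,0,0.4],-1],[[0,0,0.03],[0,0,-0.8],-1],[[0,0,0.03],[0,0,-0.8],-1],[[0,0,0.03],[0,0,0.8],-1],[[0,0,0.03],[0,0,0.8],-1],[[0,0,0.03],[0,0,-0.8],-1],[[0,0,0.03],[0,0,0],-1],[[0,0,0],[0,0,0],-1],[[0,0,0],[0,0,0],-1]]'
```

```text
time_s: 25.45
position: [576.0, 215.5, 114.5]
tcp_rot: [[-0.982, -0.188, 0.001], [-0.188, 0.982, 0.0], [-0.001, 0.0, -1.0]]
contact_force: [-2.1, 0.2, 11.5]
width: 9.4
finger_force: 53.5
```

```bash
P="python3 -m pendant"
$P '[[[0.016,0,-0.06],[0,0,0.8],-1],[[0,0,-0.04],[0,0,-0.8],-1],[[0,0,0.04],[0,0,-0.8],-1],[[0,0,0.04],[0,0,0.8],-1],[[0,0,0.04],[0,0,0.8],-1],[[0,0,0.04],[0,0,-0.8],-1],[[0,0,0.03],[0,0,-0.8],-1],[[0,0,0.03],[0,0,0.8],-1],[[0,0,0.03],[0,0,0.8],-1],[[0,0,0],[0,0,-0.8],-1]]'
```

```text
time_s: 26.28
position: [575.8, 215.2, 110.1]
tcp_rot: [[-0.983, -0.185, 0.002], [-0.185, 0.983, 0.0], [-0.002, -0.0, -1.0]]
contact_force: [-0.2, 0.2, 8.1]
width: 9.2
finger_force: 52.9
```

```bash
P="python3 -m pendant"
$P '[[[0.01,0,0],[0,0,0.8],-1],[[0,0,0.02],[0,0,-0.8],-1],[[0,0,0.02],[0,0,-0.8],-1],[[0,0,0.02],[0,0,0.8],-1],[[0,0,0.01],[0,0,0.8],-1],[[0,0,0],[0,0,-0.8],-1],[[0,0,0],[0,0,0],-1],[[0,0,0],[0,0,0],-1],[[0,0,0],[0,0,0],-1],[[0,0,0],[0,0,0],-1]]'
python3 - <<'E'
from bench import *
import numpy as np
f=grab_frame("side"); np.savez("s2.npz",**f)
E
```

```text
time_s: 27.12
position: [576.0, 215.2, 110.1]
tcp_rot: [[-0.982, -0.188, 0.003], [-0.188, 0.982, 0.0], [-0.003, -0.0, -1.0]]
contact_force: [-2.5, -1.5, 14.7]
width: 9.6
finger_force: 53.9
```

```bash
P="python3 -m pendant"
$P '[[[0.02,0,-0.02],[0,0,0.7],-1],[[0,0,0],[0,0,0.8],-1],[[0,0,0],[0,0,0.8],-1],[[0,0,0],[0,0,0.8],-1],[[0,0,0],[0,0,0.8],-1],[[0,0,0],[0,0,0.8],-1],[[0,0,0],[0,0,0.8],-1],[[0,0,0],[0,0,0],-1],[[0,0,0],[0,0,0],-1],[[0,0,0],[0,0,0],-1]]' 60
python3 -c "
from bench import *
o=get_obs();print(o['torque'],o['joint_positions'])"
```

```text
time_s: 28.0
position: [575.7, 214.2, 110.1]
tcp_rot: [[-0.926, 0.378, 0.003], [0.378, 0.926, -0.001], [-0.003, -0.0, -1.0]]
contact_force: [-2.2, -2.3, 13.3]
width: 9.3
finger_force: 58.8
[-0.53278588  0.39829892  0.04489592] [ 12.40258741  23.24878778  88.78506922  -0.12092805  67.81669638
 -55.36186835]
```

```bash
P="python3 -m pendant"
$P '[[[0,0,0],[0,0,0.8],-1],[[0,0,0],[0,0,0.8],-1],[[0,0,0],[0,0,0.8],-1],[[0,0,0],[0,0,0.8],-1],[[0,0,0],[0,0,0.8],-1],[[0,0,0],[0,0,0.8],-1],[[0,0,0],[0,0,0.8],-1],[[0,0,0],[0,0,0.8],-1],[[0,0,0],[0,0,0],-1],[[0,0,0],[0,0,0],-1]]' 60
python3 -c "
from bench import *
o=get_obs();print(o['torque'],o['joint_positions'])"
```

```text
time_s: 28.83
position: [574.9, 213.4, 110.1]
tcp_rot: [[-0.491, 0.871, 0.001], [0.871, 0.491, -0.003], [-0.003, -0.001, -1.0]]
contact_force: [-3.7, -5.4, 15.5]
width: 9.4
finger_force: 59.1
[-0.93158088  0.80540617 -0.00406206] [ 12.38034133  23.22513557  88.81938307  -0.19971078  67.93944688
 -16.9569778 ]
```

```bash
P="python3 -m pendant"
$P '[[[-0.015,-0.03,-0.02],[0,0,0.75],-1],[[0,0,0],[0,0,0.75],-1],[[0,0,0],[0,0,0.75],-1],[[0,0,0],[0,0,0.75],-1],[[0,0,0],[0,0,0.75],-1],[[0,0,0],[0,0,0.75],-1],[[0,0,0],[0,0,0.75],-1],[[0,0,0],[0,0,0.75],-1],[[0,0,0],[0,0,0],-1],[[0,0,0],[0,0,0],-1]]' 60
python3 - <<'E'
from bench import *
import numpy as np,cv2
o=get_obs();print(o['torque'],o['joint_positions'])
s=grab_frame("side")["image"];t=grab_frame("top")["image"];w=grab_frame("wrist")["image"]
a=cv2.resize(s[215:315,230:330],(400,400),interpolation=cv2.INTER_CUBIC)
b=cv2.resize(w[200:350,240:400],(400,375),interpolation=cv2.INTER_CUBIC)
o=np.zeros((600,800,3),np.uint8);o[:400,:400]=a;o[:375,400:]=b
o[400:600,:320]=cv2.resize(s,(320,240))[40:240];o[400:600,480:800]=cv2.resize(t,(320,240))[40:240]
cv2.imwrite("pics/fin.png",o[:,:,::-1])
E
```

```text
time_s: 29.67
position: [573.7, 213.1, 110.1]
tcp_rot: [[0.115, 0.993, -0.001], [0.993, -0.115, -0.003], [-0.003, -0.0, -1.0]]
contact_force: [-3.9, -4.7, 13.4]
width: 9.1
finger_force: 59.1
[-0.7177719   0.88293505  0.09402253] [12.34932688 23.13781063 88.94592208 -0.14489786 67.97867518 18.984611  ]
```

View pics/fin.png

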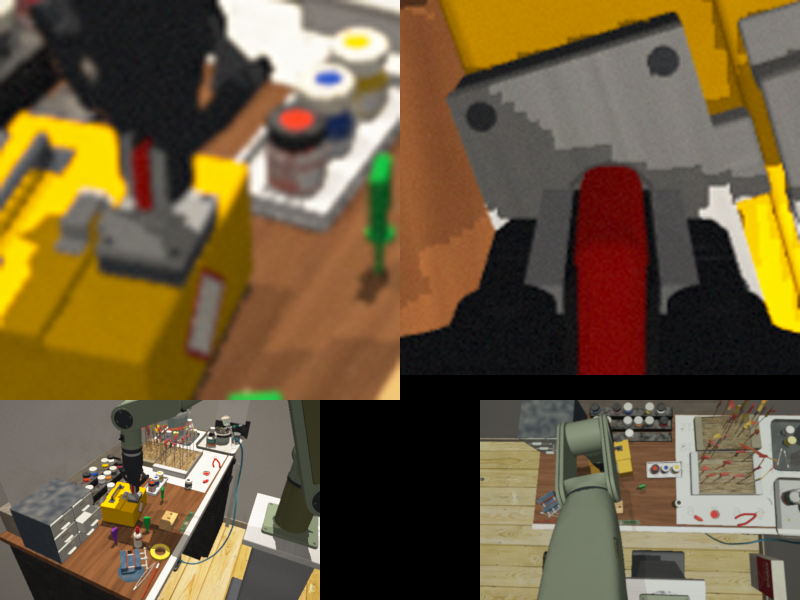

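```bash
P="python3 -m pendant"
$P '[[[0,0,0],[0,0,0.4],-1],[[0,0,0],[0,0,0.4],-1],[[0,0,0],[0,0,0.2],-1],[[0,0,0],[0,0,0],-1],[[0,0,0],[0,0,0],-1],[[0,0,0],[0,0,0],-1],[[0,0,0],[0,0,0],-1],[[0,0,0],[0,0,0],-1],[[0,0,0],[0,0,0],-1],[[0,0,0],[0,0,0],-1]]' 60
python3 -c "
from bench import *
import numpy as np
o=get_obs();R=o['tcp_rot'];print(o['torque'],o['time_s'],np.degrees(np.arctan2(R[1,1],R[0,1])))"
```

```text
time_s: 30.65
position: [573.6, 213.3, 110.1]
tcp_rot: [[0.218, 0.976, -0.001], [0.976, -0.218, -0.002], [-0.002, -0.0, -1.0]]
contact_force: [-5.5, -3.0, 14.7]
width: 9.3
finger_force: 59.2
[-0.62936742  0.98335537  0.1303012 ] 30.65 -12.564252596760966
```

```bash
python3 -c "
from bench import *
print(hand_in())"
```

```text
the job is handed in; nothing more can be done
None
```

The job is handed in at about 31 s. The yellow and blue jars stand with the red one in the tray, the black jar is still on the desk, and the key is home, turned clockwise to what reads as the stop (torque rising steeply), and still held.

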